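Pack the low garnish tin and put the lid on the kitchen box

ROBOT

A 7-joint arm with a two-finger parallel gripper is mounted at the origin on the work surface. World frame = base frame: x ahead of the robot, y to its left, z up, the work surface at z = 0. Lengths are in m, angles in rad, forces in N, time in s.
With the tool pointing down it reaches from about 0.35 to 0.9 m from the base axis. Payload 19.9 kg.
Tool frame: the origin (TCP) lies midway between the tips of the shut fingers; the grasp point (between the pads) lies 19 mm behind it; z points along the fingers, y is the direction in which the jaws open and shut (so a half turn about z gives the same grasp; the last joint's range is limited). The gripper opens to 94 mm and grips with 3 to 60 N. Pads are 16 mm wide; open, the fingers measure 119 mm over their backs; the gripper's body (75 mm by 177 mm) begins 78 mm behind the grasp point.
Start: joints at [-1.163, 0.417, -0.01, 1.614, 0.005, 1.111, -0.053], TCP at [0.272, 0.563, 0.205] pointing down, gripper open.
Joint ranges: [-2.81, 2.81], [-0.39, 2.02], [-1.27, 1.25], [0.06, 2.57], [-1.19, 4.33], [0.19, 2], [-2.82, 2.82]. Speed limits (rad/s): [1.89, 1.89, 2.39, 2.39, 3.01, 3.01, 3.01].

INTERFACE

Orientations are given as a unit quaternion [w, x, y, z].
In Python, from rig import monitor, get_image, camera_info, env, boxes_of, landmark_of gives the robot as it stands.
- The arm moves only by the tool move_arm, never from a script. Its argument "rows" is a list of rows, each a list of 4 numbers: the shift along the world's x, y, z in units of 25 mm (1.0 is 25 mm), then the turn about the world's z in units of 8 degrees (1.0 is 8 degrees). A call has 1 to 8 rows; each row is the pose to reach, as a shift and turn from the pose commanded when the call began; what a row does not reach only later rows make up. A row lasts 1/8 s, in which the tool goes at most 62.5 mm and 10.7 degrees, less where a joint would pass 70% of its speed; a pose out of reach is approached as far as the arm can. A call with a gripper value outside its range is refused whole. "hand" is the opening, from 0 (shut) to 1 (fully open), set as the call begins (left out, the last holds). The fingers move at their own pace and stop on an object; "grip_force" is the grip in N (left out, the last holds). Time passes only in rows, so rows that repeat a pose let the fingers close. It gives the time, the measured TCP pose, the force and the opening at its end, in the units of the state.
- monitor.read_state(): the state, without advancing time (a new reading comes with each control period).
- get_image(name): name is "scene" or "top" or "wrist"; returns the picture (384x512x3 uint8, red, green, blue); there is no depth.
- camera_info(name): a dict with "fx", "fy", "cx", "cy" (pixels), "k1" (the pictures are not rectified: a ray, as slopes to the right and down, at radius r is drawn at 1 + k1 r^2 times it, then the intrinsics apply), "camera_from_world" (4x4, takes a point from world to camera coordinates); the wrist camera has in their place "hand_eye" (4x4, takes a point from camera to tool coordinates, whose origin is the TCP and whose axes are the flange's). Camera axes: x right, y down, z forward; pixel columns grow to the right and rows downward; lengths in m; the calibration is good to about 2 mm. A picture is of the moment at which its call begins: read the wrist's pose just before it. camera_info takes no time and is no camera call.
- env.close_job(): hands the job in, once; it reports no verdict.
Trained networks look in the newest picture that a camera, given by its name, has taken for a name from the list of things; names that differ only in an ending like _2 or _b are one class to them, and where a whole thing is asked for, a point or a joint stands for the part that bears it (a point fixed in the world has none). Each returns a list of dicts, best first, with "p" (0 to 1); they miss things now and then, are a little off and sometimes report something else, mostly with a low value. They report only what shows in the picture. A call takes as long as a camera call. They do not tell look-alikes from the thing itself.
- boxes_of(camera, thing): "at" ([column, row] as shares, 0 to 1, of the picture: columns of its width, rows of its height, amid what is visible of it).
- landmark_of(camera, thing): "at" ([column, row] as shares, 0 to 1, of the picture: columns of its width, rows of its height: a listed point, or the origin of a listed thing).
The state is a dict: "time_s": time; "joint_positions": joint angles; "qvel": joint speeds; "joint_efforts": joint torques, N m; "tool_pos": TCP position; "ee_rot": TCP orientation; "ft_force": force on the tool from outside, world axes, zero at the start; "torque": the same for the moment, N m; "opening": finger opening in m.
Only numpy, scipy, OpenCV 4.12 (cv2) and the standard library are available. Lean on these libraries where they do the work, as an engineer would, in place of code of your own. Each camera call takes 0.05 s, during which the arm holds its last target.

TASK

One low yellow-capped tin is already in the white box. Stand the other low yellow-capped tin upright on the box's floor beside it (not the tall one, which would hold the lid up, nor the red-capped one), then put the blue lid on, centred and square on the box, so that it lies flat on the rim all round. Leave the tall tin and the red-capped tin where they stand.

Things in the scene. Friction and masses are not known exactly. Their poses are not given: they have to be found in the camera images.
- box: White plastic open-topped box, rectangular, fixed to the table: 180 (its x) by 140 (its y) by 65 high outside, walls and floor 6 thick, so inside 168 by 128 and 59 deep. Origin at the centre of its underside on the table; z up. The packed tin stands in its -x half; its +x half is empty.
- lid: Loose flat blue plastic lid, 210 (its x) by 165 (its y) by 6 thick, about 0.25 kg, without any lip; it starts flat on the table and belongs flat on top of the box with its long side along the box's long side (either way round). A black upright grip block stands at its centre: 70 long along the lid's x, 16 wide along its y, from 6 to 42 above the underside. Origin at the centre of the underside; z up.
- low_tin: The tin to pack: loose upright steel cylinder with a yellow cap and paper band, diameter 50, height 45, about 0.12 kg. Origin at the centre of its underside; z is its axis, up. It starts standing on the table.
- packed_tin: Identical low yellow-capped tin (diameter 50, height 45), loose, already standing on the floor of the box in its -x half. Origin at the centre of its underside; z up.
- tall_tin: Yellow-capped steel tin of the same diameter 50 but 95 high, too tall for the box; stands loose on the table and is to be left alone. Origin at the centre of its underside; z up.
- red_tin: Red-capped low steel tin, diameter 50, height 45, stands loose on the table and is to be left alone. Origin at the centre of its underside; z up.
There are look-alikes about, which are no part of the job. There is more than one size of the box; the one meant has the size given above. Leave any green look-alike of the packed_tin alone.

How it is judged:
On the way, in this order (a step that is already met when the one before it is completed fails the run):
1. the low yellow-capped tin stands released on the floor of the box (x of low_tin in the frame of box between -0.065 and 0.065 m and y of low_tin in the frame of box between -0.045 and 0.045 m and z of low_tin in the frame of box below 0.012 m and angle between low_tin's own z axis and vertical below 0.17 rad and contact force between the fingers and low_tin below 0.1 N), for 0.2 s.
2. the lid lies flat on the rim of the box (horizontal distance between lid and box below 0.015 m and angle between the x axis of lid and the x axis of box, either way round below 0.18 rad and z of lid in the frame of box between 0.061 and 0.069 m and angle between lid's own z axis and vertical below 0.04 rad), for 0.2 s.
At the end, for the whole second after the job is handed in: Both low yellow-capped tins stand on the floor of the box, upright within 10 degrees; the lid lies at rest flat on the rim (within 4 mm in height and 2 degrees of level), its centre within 15 mm of the box's centre and its long side within 10 degrees of the box's (all of step 2 and x of low_tin in the frame of box between -0.065 and 0.065 m and y of low_tin in the frame of box between -0.045 and 0.045 m and z of each of low_tin, packed_tin in the frame of box below 0.012 m and angle between each of low_tin, packed_tin's own z axis and vertical below 0.17 rad and x of packed_tin in the frame of box between -0.065 and 0.065 m and y of packed_tin in the frame of box between -0.045 and 0.045 m and linear speed of each of lid, low_tin below 0.02 m/s); the robot touches nothing.
It fails at once if the tall tin is shifted more than 40 mm or knocked over (distance of tall_tin from where it was at the start of the episode above 0.04 m or angle between tall_tin's own z axis and vertical above 0.5 rad).
It fails at once if the red-capped tin is shifted more than 40 mm or knocked over (distance of red_tin from where it was at the start of the episode above 0.04 m or angle between red_tin's own z axis and vertical above 0.5 rad).
It also fails if it takes over 62 s, if anything falls off the work surface, if the arm or the gripper's body presses on something with over 40 N, if the wrist force passes 120 N, or if a joint passes its speed limit or range.

## Working session

There is one attempt and no reset: what is moved stays moved. The work goes in short steps, Python scripts to look and compute and a tool call to move; the robot and the scene stay as the last step left them, time stands still between calls to the robot, and variables do not carry over. Pictures are saved under pics/ and viewed, and the job is handed in when it is done.

Besides the shell and the picture viewer there is one more tool, called after ">>>" by a JSON object that holds its "api" and its "payload", one argument or row to a line. move_arm: Moves the arm, as the interface text tells. Its arguments: {"type":"object","properties":{"rows":{"type":"array","items":{"type":"array","items":{"type":"number"}}},"hand":{"type":"number"},"grip_force":{"type":"number"}},"required":["rows"]}

```bash
ls; mkdir -p pics
python3 - <<'E'
from rig import monitor,get_image,camera_info,boxes_of,landmark_of
import cv2
s=monitor.read_state();print(s)
for n in("scene","top","wrist"):
    cv2.imwrite(f"pics/{n}0.png",get_image(n)[:,:,::-1]);print(n,camera_info(n))
for n in("scene","top"):
    for t in("box","lid","low_tin","tall_tin","red_tin"):
        print(n,t,[( [round(d['at'][0]*512),round(d['at'][1]*384)],round(d['p'],2)) for d in landmark_of(n,t)])
E
```

```text
pics
{'time_s': 0.0, 'joint_positions': array([-1.16248917,  0.41794117, -0.01029065,  1.61418555,  0.00471273,
        1.11069041, -0.05300495]), 'qvel': array([-1.33931054e-04,  1.39266309e-04,  3.13403923e-04,  1.17613342e-03,
        1.40478235e-04,  1.12274929e-05, -6.12377444e-04]), 'joint_efforts': array([-1.15261286e-03, -8.51267338e+01,  6.37979563e-01, -4.26022768e+01,
       -4.90040111e-02,  1.83309673e-02,  1.35195883e-04]), 'tool_pos': array([0.27160157, 0.5624788 , 0.20484104]), 'ee_rot': array([-8.12879873e-05,  2.23013443e-01,  9.74815184e-01, -5.95117896e-04]), 'ft_force': array([-0.43824711,  0.1698495 ,  0.02743174]), 'torque': array([-0.00417922,  0.02807748,  0.02345479]), 'opening': 0.0938351841056436}
scene {'fx': 432.3545554809427, 'fy': 432.3545554809427, 'cx': 252.52942253179862, 'cy': 190.6810874068773, 'k1': 0.04937205401724501, 'camera_from_world': array([[ 0.2699116 ,  0.9628629 , -0.00653886, -0.11405563],
       [ 0.73372649, -0.21006772, -0.64615555, -0.31426916],
       [-0.62353281,  0.16960715, -0.76317773,  1.45560174],
       [ 0.        ,  0.  
[... 715 characters left out ...]
.71675934e-01, -2.36315150e-01,
         6.91013856e-02],
       [ 9.99999405e-01, -8.90558563e-04, -6.30767355e-04,
        -6.77716028e-04],
       [ 4.02448979e-04, -2.36315649e-01,  9.71676259e-01,
        -1.79450994e-01],
       [ 0.00000000e+00,  0.00000000e+00,  0.00000000e+00,
         1.00000000e+00]])}
scene box [([170, 255], 0.97), ([149, 175], 0.88)]
scene lid [([359, 204], 0.78), ([262, 239], 0.61)]
scene low_tin [([295, 271], 0.68)]
scene tall_tin [([260, 238], 0.88)]
scene red_tin [([253, 195], 0.79)]
top box [([380, 288], 0.74), ([355, 151], 0.59)]
top lid [([132, 168], 0.92)]
top low_tin [([236, 115], 0.89)]
top tall_tin [([253, 158], 0.88)]
top red_tin [([255, 217], 0.65)]
```

View pics/scene0.png

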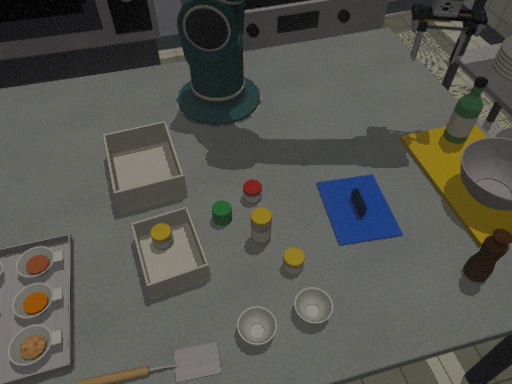

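View pics/top0.png

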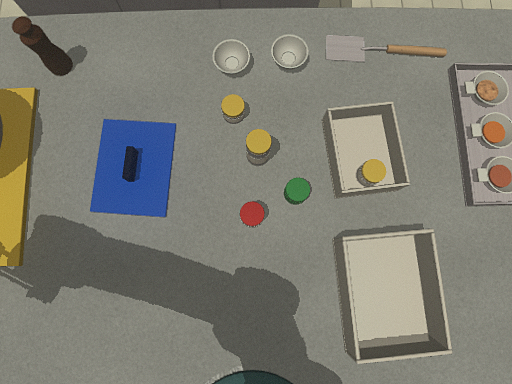

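View pics/wrist0.png

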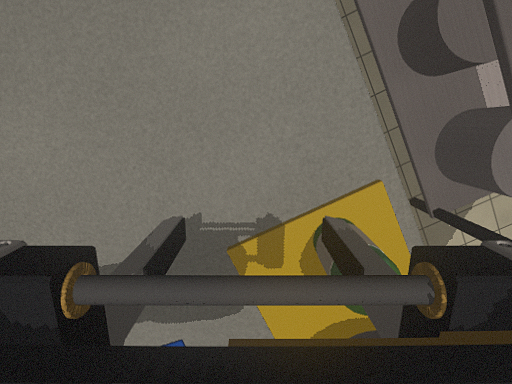

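The scene picture shows the small box with the packed tin in it at about (170,250), and the low yellow tin at (294,260). The tall tin is at (261,225), green at (222,212), red at (253,190) and the lid at (358,208). In the top picture the small box is at (368,147), the low tin's cap at (233,107) and the lid at (132,168). Next I'll measure.

```bash
cat > h.py <<'E'
import numpy as np, cv2
from rig import monitor,get_image,camera_info
from scipy.spatial.transform import Rotation as R
def cam(n,s=None):
    c=camera_info(n);K=np.array([[c['fx'],0,c['cx']],[0,c['fy'],c['cy']],[0,0,1.]]);d=np.array([c['k1'],0,0,0,0])
    if 'camera_from_world' in c: T=c['camera_from_world']
    else:
        W=np.eye(4);q=s['ee_rot'];W[:3,:3]=R.from_quat([q[1],q[2],q[3],q[0]]).as_matrix();W[:3,3]=s['tool_pos']
        T=np.linalg.inv(W@c['hand_eye'])
    return K,d,T
def proj(P,C):
    K,d,T=C;return cv2.projectPoints(np.asarray(P,float).reshape(-1,3),cv2.Rodrigues(T[:3,:3])[0],T[:3,3],K,d)[0][:,0]
def plane(px,z,C):
    K,d,T=C;u=cv2.undistortPoints(np.asarray(px,float).reshape(-1,1,2),K,d)[:,0]
    r=np.c_[u,np.ones(len(u))]@T[:3,:3];o=-T[:3,:3].T@T[:3,3]
    return (o+r*((z-o[2])/r[:,2])[:,None])[:,:2]
def blobs(im,lo,hi,mina=60):
    m=cv2.inRange(cv2.cvtColor(im,cv2.COLOR_RGB2HSV),lo,hi)
    n,l,st,ce=cv2.connectedComponentsWithStats(m)
    return [(l==i,st[i],ce[i]) for i in range(1,n) if st[i][4]>=mina]
def rectpose(mask,z,C):
    c=max(cv2.findContours(mask.astype(np.uint8),cv2.RETR_EXTERNAL,cv2.CHAIN_APPROX_NONE)[0],key=cv2.contourArea)
    w=plane(c[:,0],z,C);(x,y),(a,b),t=cv2.minAreaRect((w*1000).astype(np.float32))
    if a<b:t+=90
    return x,y,a,b,(t+90)%180-90
E
python3 - <<'E'
from h import *
for n in("top","scene"):
    im=get_image(n);C=cam(n)
    for m,st,ce in blobs(im,(110,150,60),(125,255,255),500): print(n,"lid",rectpose(m,.006,C))
    for m,st,ce in blobs(im,(20,140,90),(30,255,255),100):
        if st[4]<900:
            print(n,"cap",ce,st[4],plane([ce],.045,C),plane([ce],.095,C),plane([ce],.051,C))
    for m,st,ce in blobs(im,(0,150,90),(6,255,255),100)+blobs(im,(174,150,90),(180,255,255),100): print(n,"red",ce,plane([ce],.045,C))
    for m,st,ce in blobs(im,(50,120,60),(80,255,255),100): print(n,"green",ce,plane([ce],.045,C))
    cr=im[90:205,310:425] if n=="top" else im[200:300,120:220]
    cv2.imwrite(f"pics/box_{n}.png",cv2.resize(cr,None,fx=5,fy=5,interpolation=cv2.INTER_CUBIC)[:,:,::-1])
E
```

```text
top lid (559.6759033203125, 246.27947998046875, 163.12838745117188, 207.01608276367188, -5.28192138671875)
top cap [232.40769231 104.9974359 ] 390 [[0.67772902 0.02740451]] [[0.65485407 0.02501452]] [[0.67498402 0.02711771]]
top cap [258.13608247 140.94845361] 485 [[ 0.5971112  -0.02496189]] [[ 0.58009601 -0.02354561]] [[ 0.59506938 -0.02479194]]
top cap [373.56292906 170.2791762 ] 437 [[ 0.52990478 -0.26067866]] [[ 0.51777453 -0.24212916]] [[ 0.52844915 -0.25845272]]
top red [251.63815789 213.31359649] [[ 0.44657256 -0.00819872]]
top green [297.56565657 188.81313131] [[ 0.49441925 -0.10223848]]
scene lid (563.0252075195312, 245.73721313476562, 162.8101348876953, 209.43624877929688, -5.179534912109375)
scene cap [260.88686131 215.62043796] 274 [[ 0.54873787 -0.01344907]] [[ 0.58471233 -0.02444755]] [[ 0.55305481 -0.01476889]]
scene cap [160.40989399 231.49823322] 283 [[ 0.52784943 -0.26048317]] [[ 0.56503541 -0.25715369]] [[ 0.53231175 -0.26008363]]
scene cap [293.7987013  256.43506494] 308 [[0.68250121 0.02643498]] [[0.7107174  0.01312322]] [[0.68588716 0.02483757]]
scene red [251.88020833 186.5625    ] [[ 0.4505009 -0.0093009]]
scene green [221.08675799 207.86757991] [[ 0.49759745 -0.10328827]]
```

View pics/box_top.png

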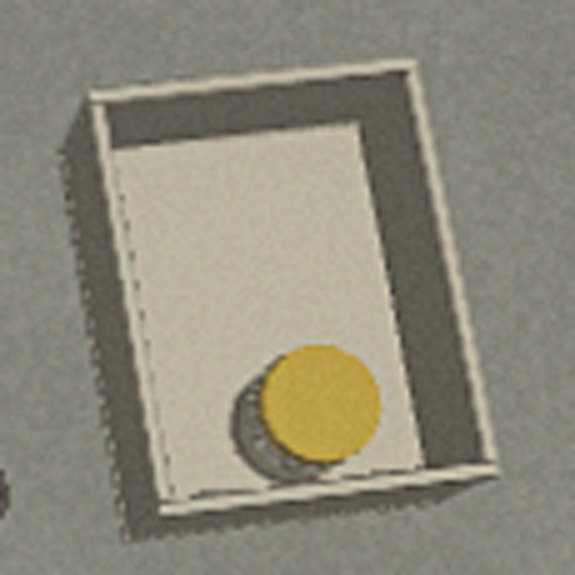

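View pics/box_scene.png

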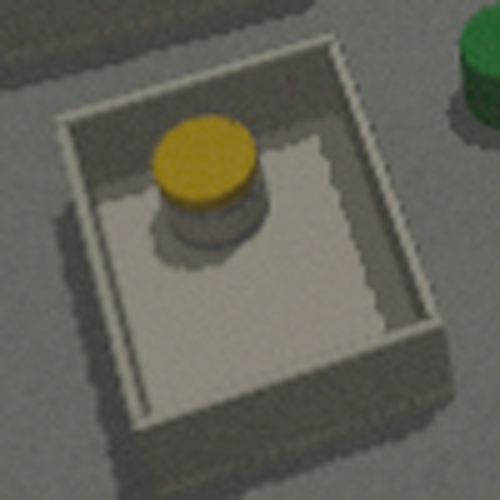

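Run:
```python
from h import *
for n,c,o in(("top",[(90,95),(415,62),(497,470),(160,513)],(310,90)),("scene",[(57,120),(333,38),(440,320),(138,427)],(120,200))):
    px=(np.array(c)-2)/5+np.array(o);w=plane(px,.065,cam(n))
    print(n,np.round(w,4).tolist(),w.mean(0))
    for i in range(4):
        e=w[(i+1)%4]-w[i];print(np.hypot(*e),np.degrees(np.arctan2(e[1],e[0])))
    print(cv2.minAreaRect((w*1000).astype(np.float32)))
```

```text
top [[0.6571, -0.1689], [0.67, -0.3059], [0.4965, -0.3227], [0.482, -0.186]] [ 0.57640142 -0.24587282]
0.13759830774325807 -84.60685503286582
0.17429240899864873 -174.48358187309447
0.13741580045974067 96.0744463423203
0.17592688620135105 5.57787586165242
((576.219970703125, -245.93753051757812), (175.9268798828125, 137.59756469726562), 5.577876567840576)
scene [[0.5003, -0.3235], [0.4874, -0.188], [0.6587, -0.1699], [0.6744, -0.3052]] [ 0.58018958 -0.2466296 ]
0.13604694116529428 95.46382702494499
0.1722405521985141 6.060834518628352
0.13622569576577653 -83.37937702314274
0.17498911792168942 -173.99798349562496
((580.23291015625, -246.58059692382812), (174.9891357421875, 136.2177734375), 6.002010345458984)
```

Both cameras agree to within 4 mm. The box is at about (0.578,-0.246) with yaw 5.7°, the low tin at (0.680,0.027), and the lid at (0.561,0.246) with yaw -5.2°. I'll move above the low tin with the jaws along the box's y.

>>> {"api": "move_arm", "payload": {
  "rows": [
    [2,-2.7,0,1.3],
    [4,-5.3,0,2.6],
    [6,-8,0,3.94],
    [8,-10.5,0,3.94],
    [10,-13,0,3.94],
    [12,-15.7,0,3.94],
    [14,-18.3,0,3.94],
    [15.5,-20.4,0,3.94]
  ],
  "hand": 1,
  "grip_force": 20
}}

```text
time_s: 1.75
tool_pos: [0.57, 0.1716, 0.2057]
ee_rot: [0.0, -0.05, 0.999, 0.0]
ft_force: [0.4, 0.6, 0.2]
opening: 0.0942
```

```bash
cat > look.py <<'E'
from h import *
import sys
s=monitor.read_state();im=get_image("wrist");C=cam("wrist",s)
r=R.from_quat(np.roll(s['ee_rot'],-1)).as_matrix()
print(s['time_s'],s['tool_pos'],"jaw deg",np.degrees(np.arctan2(r[1,1],r[0,1])),"open",s['opening'],s['ft_force'])
for m,st,ce in blobs(im,(20,140,60),(30,255,255),100): print("cap",ce,st[4],plane([ce],.045,C),plane([ce],.095,C),plane([ce],.051,C))
for m,st,ce in blobs(im,(110,150,40),(125,255,255),500): print("lid",rectpose(m,.006,C),rectpose(m,.065+.006,C))
cv2.imwrite(sys.argv[1],im[:,:,::-1])
E
python3 look.py pics/w1.png
```

```text
1.75 [0.56995527 0.17155328 0.20569265] jaw deg 95.76523327782239 open 0.09418414866693264 [0.40032452 0.55678578 0.18379076]
cap [491.66528239 172.51428571] 6020 [[0.52585615 0.46850725]] [[0.52218922 0.42381571]] [[0.52541611 0.46314426]]
cap [ 74.15361978 183.09005297] 1699 [[ 0.5918452  -0.05400751]] [[ 0.57847709 -0.02188308]] [[ 0.59024103 -0.05015258]]
cap [131.23380282 243.26478873] 355 [[0.666669   0.01792647]] [[0.64230089 0.03947573]] [[0.66374483 0.02051238]]
lid (558.4775390625, 246.5607147216797, 163.27565002441406, 207.8024444580078, -5.329490661621094) (548.6077880859375, 232.49237060546875, 135.2811737060547, 172.1736602783203, -5.3295135498046875)
```

View pics/w1.png

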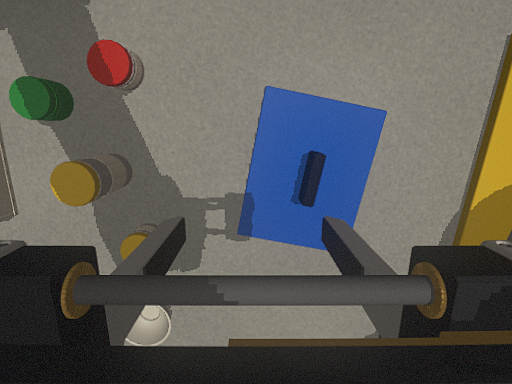

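The wrist picture shows the lid at (312,170), agreeing with the other cameras; the low tin is mostly hidden behind the left finger at (135,243). Moving on over the tin.

>>> {"api": "move_arm", "payload": {
  "rows": [
    [1.5,-1.9,0,0],
    [3,-3.8,0,0],
    [4.4,-5.78,0,0],
    [4.4,-5.78,0,0],
    [4.4,-5.78,0,0]
  ]
}}

```text
time_s: 2.42
tool_pos: [0.6787, 0.0291, 0.2051]
ee_rot: [-0.0, -0.05, 0.999, 0.0]
ft_force: [-0.0, 0.6, 0.1]
opening: 0.0942
```

```bash
python3 look.py pics/w2.png
```

```text
2.425 [0.678708   0.02907241 0.20512943] jaw deg 95.74988653646076 open 0.09416653549123243 [-0.02885114  0.58250301  0.13574623]
cap [14.48093842 27.69648094] 1364 [[ 0.52725746 -0.25571907]] [[ 0.53941551 -0.21482441]] [[ 0.52871643 -0.25081171]]
cap [209.96774194  91.54094293] 2015 [[ 0.57486552 -0.03208406]] [[ 0.58001434 -0.02411473]] [[ 0.57548338 -0.03112774]]
cap [251.68034188 182.36923077] 1170 [[0.67717702 0.02672871]] [[0.66726272 0.02603916]] [[0.6759873  0.02664597]]
lid (559.1388549804688, 245.89962768554688, 164.5677947998047, 208.20318603515625, -5.368988037109375) (567.8428344726562, 207.4680938720703, 136.3146514892578, 172.4586944580078, -5.368988037109375)
```

View pics/w2.png

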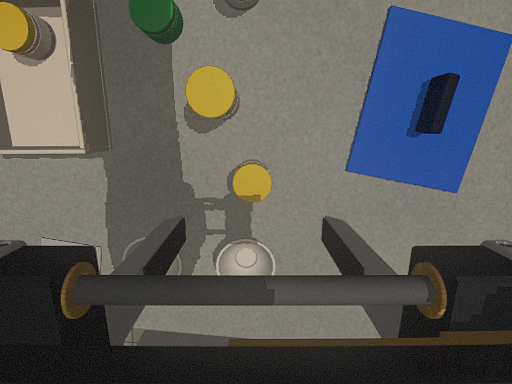

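The tin lies at (252,182), centred between the fingers with clear space round it. Descending.

>>> {"api": "move_arm", "payload": {
  "rows": [
    [0,-0.08,-2,0],
    [0,-0.08,-4,0],
    [0,-0.08,-5.5,0],
    [0,-0.08,-6.6,0],
    [0,-0.08,-7.3,0],
    [0,-0.08,-7.64,0],
    [0,-0.08,-7.64,0],
    [0,-0.08,-7.64,0]
  ]
}}

```text
time_s: 3.48
tool_pos: [0.6795, 0.0268, 0.0155]
ee_rot: [0.001, -0.05, 0.999, 0.0]
ft_force: [-0.5, -0.4, 0.7]
opening: 0.094
```

>>> {"api": "move_arm", "payload": {
  "rows": [
    [0,0,0,0],
    [0,0,0,0],
    [0,0,0,0],
    [0,0,0,0],
    [0,0,0,0],
    [0,0,0,0]
  ],
  "hand": 0,
  "grip_force": 15
}}

```text
time_s: 4.22
tool_pos: [0.6789, 0.0267, 0.0144]
ee_rot: [-0.0, -0.05, 0.999, -0.0]
ft_force: [0.0, 0.3, 1.1]
opening: 0.0496
```

>>> {"api": "move_arm", "payload": {
  "rows": [
    [0,0,2,0],
    [0,0,4,0],
    [0,-1,6,0],
    [-0.6,-3.3,6,0],
    [-1.2,-5.6,6,0],
    [-1.9,-7.9,6,0],
    [-2.4,-9.8,6,0],
    [-2.65,-10.78,6,0]
  ]
}}

```text
time_s: 5.22
tool_pos: [0.6112, -0.2461, 0.1644]
ee_rot: [-0.0, -0.049, 0.999, -0.0]
ft_force: [-0.4, 0.8, -1.6]
opening: 0.0495
```

>>> {"api": "move_arm", "payload": {
  "rows": [
    [0,0,0,0],
    [0,0,0,0],
    [0,0,0,0]
  ]
}}

```text
time_s: 5.6
tool_pos: [0.6131, -0.2415, 0.1644]
ee_rot: [0.0, -0.051, 0.999, 0.0]
ft_force: [-0.7, 0.2, -0.9]
opening: 0.0492
```

```bash
python3 look.py pics/w3.png; python3 -c "
from h import *
cv2.imwrite('pics/t3.png',get_image('top')[:,:,::-1])"
```

```text
5.6 [ 0.61310558 -0.2414936   0.16437122] jaw deg 95.8441985238825 open 0.049159183089740016 [-0.74330094  0.23250905 -0.87787852]
cap [243.05885529 109.00323974] 1852 [[ 0.52733931 -0.26101228]] [[ 0.53015186 -0.2589438 ]] [[ 0.52767682 -0.26076407]]
cap [483.37553101 190.50042481] 2354 [[0.58642184 0.01526085]] [[ 0.57934818 -0.0288991 ]] [[0.585573   0.00996166]]
cap [253.1778137  241.91210346] 4949 [[ 0.67352116 -0.23566025]] [[ 0.65187328 -0.23783389]] [[ 0.67092342 -0.23592108]]
```

View pics/w3.png

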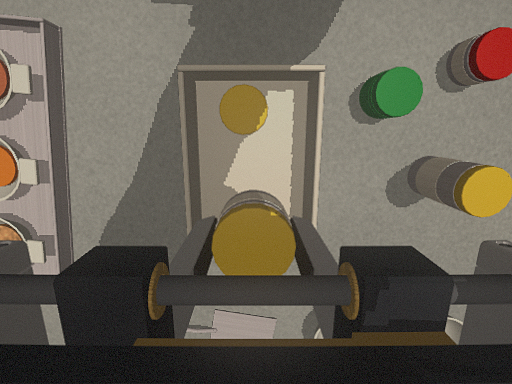

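View pics/t3.png

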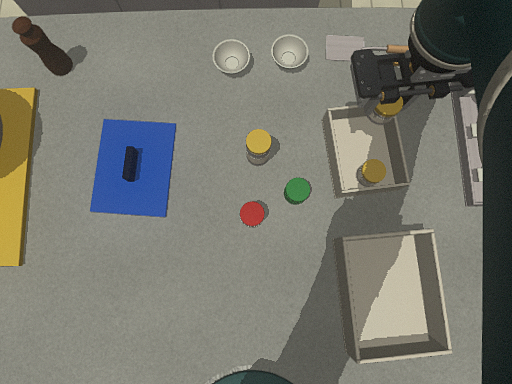

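The wrist picture shows the held tin centred between the side walls. The near rim corners are at (180,68) and (325,66), and the box is square to the jaws. I'll check the box's position from these corners.

Run:
```python
from h import *
s=monitor.read_state();C=cam("wrist",s)
im=cv2.imread('pics/w3.png');cv2.imwrite('pics/w3c.png',cv2.resize(im[50:230,165:345],None,fx=3.3,fy=3.3,interpolation=cv2.INTER_CUBIC))
w=plane([(178.5,67),(325.5,65.5)],.065,C);d=w[1]-w[0];print(w,np.hypot(*d),np.degrees(np.arctan2(d[1],d[0])))
u=d/np.hypot(*d);n=np.array([u[1],-u[0]]);print(w.mean(0)+n*.09)
B=lambda x,y,z:[.578+x*np.cos(.0995)-y*np.sin(.0995),-.246+x*np.sin(.0995)+y*np.cos(.0995),z]
print(proj([B(-.09,-.07,.065),B(-.09,.07,.065)],C))
```

```text
[[ 0.49659848 -0.32431411]
 [ 0.48147239 -0.18732896]] 0.13781774079961384 96.30115279871555
[ 0.57849172 -0.24594364]
[[178.25465284  65.60263487]
 [327.64781937  65.76615226]]
```

View pics/w3c.png

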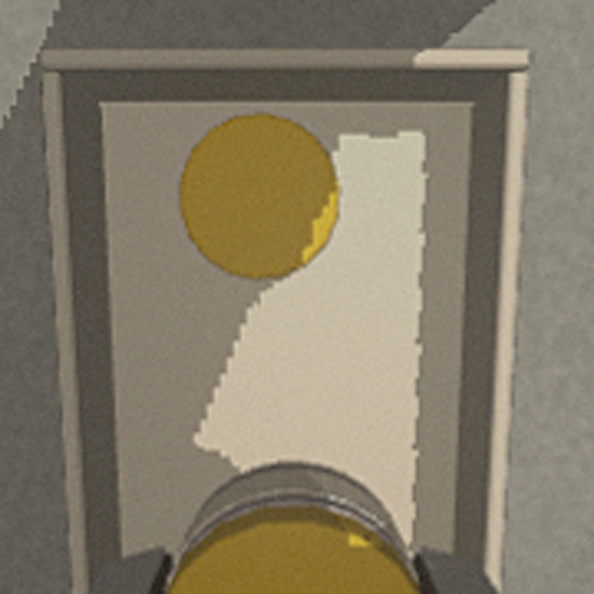

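The box is confirmed at (0.578,-0.246), yaw ~6°. Lowering the tin.

>>> {"api": "move_arm", "payload": {
  "rows": [
    [0,0,-1.5,0],
    [0,0,-2.8,0],
    [0,0,-4,0],
    [0,0,-4.8,0],
    [0,0,-5.3,0],
    [0,0,-5.55,0],
    [0,0,-5.7,0],
    [0,0,-5.7,0]
  ]
}}

```text
time_s: 6.7
tool_pos: [0.6129, -0.2429, 0.0223]
ee_rot: [0.0, -0.05, 0.999, -0.0]
ft_force: [-1.0, -0.3, -0.9]
opening: 0.0499
```

>>> {"api": "move_arm", "payload": {
  "rows": [
    [0,0,0,0],
    [0,0,0,0]
  ]
}}

```text
time_s: 6.95
tool_pos: [0.6129, -0.2429, 0.0223]
ee_rot: [0.0, -0.05, 0.999, -0.0]
ft_force: [1.3, -0.0, -1.6]
opening: 0.0502
```

>>> {"api": "move_arm", "payload": {
  "rows": [
    [0,0,-0.06,0],
    [0,0,-0.06,0]
  ]
}}

```text
time_s: 7.2
tool_pos: [0.6127, -0.2428, 0.0204]
ee_rot: [0.0, -0.05, 0.999, -0.0]
ft_force: [0.6, -0.1, -1.2]
opening: 0.0499
```

>>> {"api": "move_arm", "payload": {
  "rows": [
    [0,0,0,0],
    [0,0,0,0],
    [0,0,0,0],
    [0,0,0,0]
  ],
  "hand": 0.72
}}

```text
time_s: 7.7
tool_pos: [0.6126, -0.2428, 0.0204]
ee_rot: [0.0, -0.05, 0.999, -0.0]
ft_force: [0.3, 0.1, 0.7]
opening: 0.0682
```

>>> {"api": "move_arm", "payload": {
  "rows": [
    [0,0,1.5,0],
    [0,0,3,0],
    [0,0,4.5,0],
    [0,0,6,0],
    [0,0,6,0]
  ]
}}

```text
time_s: 8.32
tool_pos: [0.6139, -0.2434, 0.1735]
ee_rot: [0.002, -0.05, 0.999, -0.001]
ft_force: [0.8, 0.1, -0.7]
opening: 0.0679
```

```bash
python3 look.py pics/w4.png; python3 -c "
from h import *
cv2.imwrite('pics/s4.png',get_image('scene')[:,:,::-1])"
```

```text
8.325 [ 0.61394238 -0.24339516  0.17348698] jaw deg 95.7432030547263 open 0.06790930207856938 [ 0.77172043  0.11426711 -0.73458067]
cap [245.36306461 108.44139508] 1749 [[ 0.52740395 -0.26097344]] [[ 0.53012973 -0.25920578]] [[ 0.52773104 -0.26076132]]
cap [479.01348921 187.13084532] 2224 [[0.58613025 0.01437941]] [[ 0.57931123 -0.02860608]] [[0.58531196 0.00922115]]
cap [253.99450172 187.22268041] 1455 [[ 0.61212414 -0.24323035]] [[ 0.60108033 -0.24434648]] [[ 0.61079888 -0.24336428]]
```

View pics/w4.png

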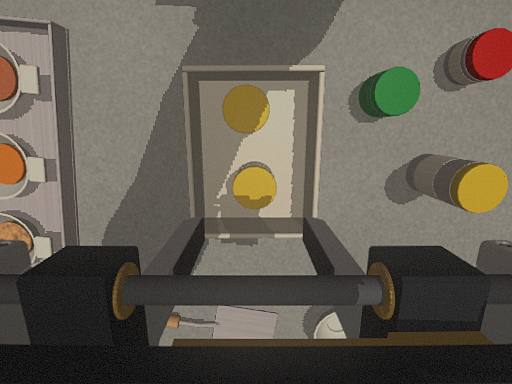

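View pics/s4.png

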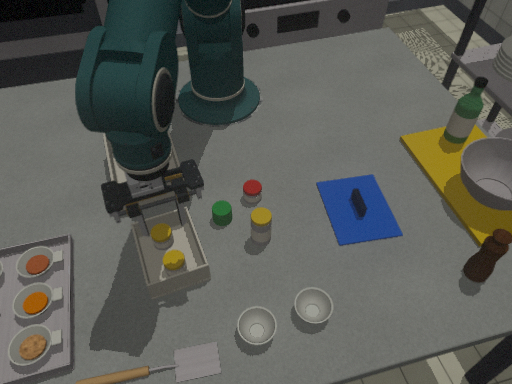

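Both caps lie in the box at (246,108) and (254,187), upright, with the tin at (0.611,-0.243). Next is the lid.

>>> {"api": "move_arm", "payload": {
  "rows": [
    [-0.2,1.5,0.26,0],
    [-0.5,3.9,0.26,0],
    [-0.8,6.3,0.26,0],
    [-1.1,8.7,0.26,0],
    [-1.4,11.1,0.26,0],
    [-1.7,13.5,0.26,-0.5],
    [-1.9,15.9,0.26,-1],
    [-2,17.6,0.26,-1.38]
  ],
  "hand": 0.6
}}

```text
time_s: 9.43
tool_pos: [0.5613, 0.1999, 0.1756]
ee_rot: [-0.001, 0.046, 0.999, -0.0]
ft_force: [0.8, -0.2, -0.3]
opening: 0.0566
```

>>> {"api": "move_arm", "payload": {
  "rows": [
    [0,0,0,0],
    [0,0,0,0],
    [0,0,0,0]
  ]
}}

```text
time_s: 9.8
tool_pos: [0.5628, 0.1957, 0.1765]
ee_rot: [-0.0, 0.047, 0.999, -0.0]
ft_force: [0.8, -1.2, -0.1]
opening: 0.056
```

```bash
python3 look.py pics/w5.png
```

```text
9.8 [0.56277163 0.19571043 0.17652039] jaw deg 84.62139580831465 open 0.05602339660384624 [ 0.77609383 -1.24258413 -0.05136376]
cap [491.98555678 136.93506064] 9070 [[0.52894229 0.46604275]] [[0.52330342 0.42360104]] [[0.52826563 0.46094974]]
cap [ 44.31822972 233.40516333] 1898 [[ 0.59407585 -0.06254609]] [[ 0.57796539 -0.02000611]] [[ 0.5921426  -0.05744129]]
lid (558.7686767578125, 246.6829833984375, 163.2064971923828, 207.23301696777344, -5.326484680175781) (546.7158813476562, 238.39480590820312, 132.89686584472656, 168.74710083007812, -5.326469421386719)
```

View pics/w5.png

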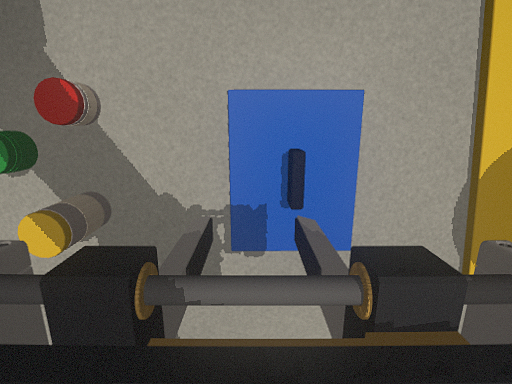

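The lid is at (295,170) and square to the jaws, confirmed at (0.559,0.246). Aligning and descending.

>>> {"api": "move_arm", "payload": {
  "rows": [
    [-0.1,1.2,0,0],
    [-0.14,2.03,0,0],
    [-0.14,2.03,-1.5,0],
    [-0.14,2.03,-3,0],
    [-0.14,2.03,-4.5,0],
    [-0.14,2.03,-5.6,0],
    [-0.14,2.03,-6.3,0],
    [-0.14,2.03,-6.5,0]
  ]
}}

```text
time_s: 10.85
tool_pos: [0.559, 0.2477, 0.0138]
ee_rot: [-0.0, 0.046, 0.999, -0.0]
ft_force: [-0.2, -0.0, -0.3]
opening: 0.0564
```

>>> {"api": "move_arm", "payload": {
  "rows": [
    [0,0,0,0],
    [0,0,0,0]
  ]
}}

```text
time_s: 11.1
tool_pos: [0.5597, 0.2482, 0.0154]
ee_rot: [0.001, 0.046, 0.999, 0.0]
ft_force: [0.4, -0.6, 0.1]
opening: 0.0566
```

>>> {"api": "move_arm", "payload": {
  "rows": [
    [0,0,0,0],
    [0,0,0,0],
    [0,0,0,0],
    [0,0,0,0],
    [0,0,0,0],
    [0,0,0,0]
  ],
  "hand": 0,
  "grip_force": 35
}}

```text
time_s: 11.85
tool_pos: [0.5591, 0.2479, 0.0144]
ee_rot: [0.0, 0.046, 0.999, -0.0]
ft_force: [-0.3, -0.1, 0.7]
opening: 0.016
```

```bash
python3 look.py pics/w6.png
```

```text
11.85 [0.55913236 0.2479135  0.01441637] jaw deg 84.70990680305498 open 0.01596502480694265 [-0.31987849 -0.07396771  0.70273058]
lid (518.1348876953125, 251.238525390625, 163.0782470703125, 126.7244873046875, 84.65335845947266) (508.4454040527344, 252.21075439453125, 106.65491485595703, 82.87918090820312, 84.65335845947266)
lid (639.6898803710938, 239.75840759277344, 38.63444137573242, 29.625703811645508, 84.64494323730469) (587.943603515625, 244.7026824951172, 25.267335891723633, 19.37556266784668, 84.64483642578125)
```

View pics/w6.png

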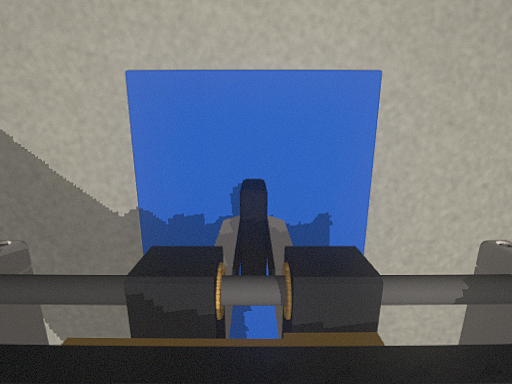

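Gripped at 16 mm, with the lid's centre within 1 mm of the TCP. Lifting and carrying over.

>>> {"api": "move_arm", "payload": {
  "rows": [
    [0,0,0.6,0],
    [0,0,1.6,0],
    [0,0,2.7,0],
    [0,0,3.8,0],
    [0,0,4.9,0],
    [0,0,5.9,0],
    [0,0,6.5,0],
    [0,0,6.5,0]
  ]
}}

```text
time_s: 12.9
tool_pos: [0.5595, 0.2481, 0.178]
ee_rot: [0.001, 0.046, 0.999, 0.0]
ft_force: [-0.8, -0.1, -3.3]
opening: 0.0157
```

```bash
python3 look.py pics/w7.png
```

```text
12.9 [0.55945648 0.2481035  0.17795916] jaw deg 84.71081943977397 open 0.015687821799915107 [-0.75950651 -0.09515785 -3.27781155]
cap [468.14026885 127.70532915] 18821 [[0.51308343 0.49192363]] [[0.50941863 0.45384756]] [[0.51264365 0.4873545 ]]
cap [  9.77122642 230.11084906] 424 [[ 0.58376724 -0.05261524]] [[ 0.56878631 -0.00351329]] [[ 0.58196953 -0.04672301]]
lid (542.9085693359375, 249.15496826171875, 304.9472351074219, 237.0379638671875, 84.56568145751953) (533.1549072265625, 250.06797790527344, 248.52603149414062, 193.1813507080078, 84.56568145751953)
lid (770.7034912109375, 227.6496124267578, 72.33511352539062, 55.53097915649414, 84.61334991455078) (718.803466796875, 232.54151916503906, 58.95169448852539, 45.256649017333984, 84.61331176757812)
```

View pics/w7.png

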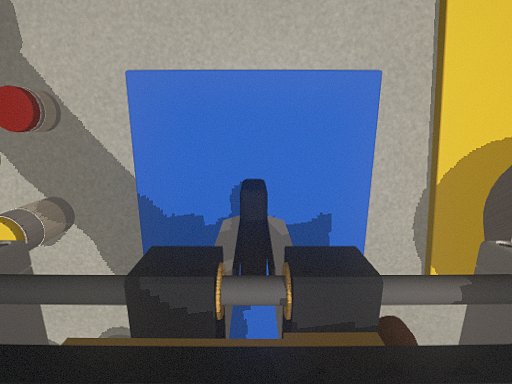

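The lid's near edge still runs from (126,70) to (381,70), exactly as before lifting, so it has neither slipped nor tilted. Carrying it to the box.

>>> {"api": "move_arm", "payload": {
  "rows": [
    [0,-0.6,0,0],
    [0,-1.8,0,0.1],
    [0.1,-3.2,0,0.2],
    [0.1,-4.7,0,0.3],
    [0.2,-6.2,0,0.4],
    [0.2,-7.7,0,0.5],
    [0.3,-9.2,0,0.6],
    [0.4,-10.7,0,0.7]
  ]
}}

```text
time_s: 13.95
tool_pos: [0.5683, -0.0219, 0.1762]
ee_rot: [-0.001, -0.003, 1.0, -0.0]
ft_force: [1.0, 0.0, -2.9]
opening: 0.0156
```

>>> {"api": "move_arm", "payload": {
  "rows": [
    [0,-1.5,0,0.1],
    [0.1,-3,0,0.2],
    [0.2,-4.5,0,0.3],
    [0.2,-6,0,0.4],
    [0.3,-7.5,0,0.5],
    [0.3,-8.5,0,0.6],
    [0.36,-9.06,0,0.7],
    [0.36,-9.06,0,0.7]
  ]
}}

```text
time_s: 14.95
tool_pos: [0.5776, -0.2468, 0.1764]
ee_rot: [-0.0, -0.051, 0.999, 0.0]
ft_force: [0.4, 0.2, -3.0]
opening: 0.016
```

>>> {"api": "move_arm", "payload": {
  "rows": [
    [0,0,0,0],
    [0,0,0,0],
    [0,0,0,0]
  ]
}}

```text
time_s: 15.32
tool_pos: [0.5783, -0.2454, 0.177]
ee_rot: [0.0, -0.052, 0.999, 0.0]
ft_force: [-0.6, -0.1, -2.2]
opening: 0.0157
```

```bash
python3 look.py pics/w8.png;  python3 -c "
from h import *
cv2.imwrite('pics/s8.png',get_image('scene')[:,:,::-1])"
```

```text
15.325 [ 0.57829606 -0.24544775  0.1769923 ] jaw deg 95.9532710908845 open 0.015663569525216258 [-0.58040351 -0.13115356 -2.21694632]
cap [467.26363636 221.44545455] 1980 [[0.59207012 0.01409   ]] [[ 0.57878703 -0.0287388 ]] [[0.59047615 0.00895054]]
lid (561.6095581054688, -247.4691619873047, 236.24745178222656, 304.104736328125, -84.0795168876648) (551.9133911132812, -248.4345245361328, 192.42672729492188, 247.6974334716797, -84.07951307296753)
lid (616.0367431640625, -111.5616455078125, 100.02046203613281, 44.40980911254883, 5.908937454223633) (596.2450561523438, -137.7359619140625, 81.46800231933594, 36.17238998413086, 5.908942222595215)
lid (788.2159423828125, -224.42977905273438, 55.28931427001953, 72.10958099365234, -84.0746750831604) (736.4873046875, -229.66864013671875, 45.0339241027832, 58.734222412109375, -84.07470417022705)
```

View pics/w8.png

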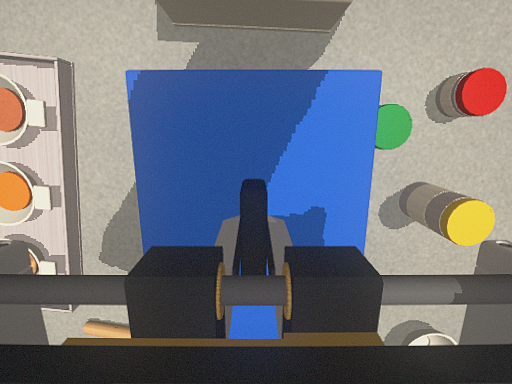

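View pics/s8.png

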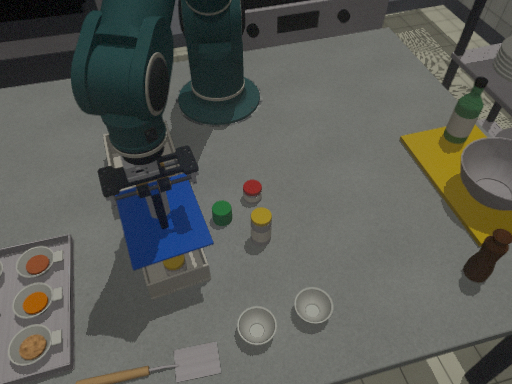

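The lid hangs level over the box, centred at the target and 11 cm up. Lowering.

>>> {"api": "move_arm", "payload": {
  "rows": [
    [0,0,-0.8,0],
    [0,0,-1.7,0],
    [0,0,-2.5,0],
    [0,0,-3.1,0],
    [0,0,-3.5,0],
    [0,0,-3.7,0],
    [0,0,-3.8,0],
    [0,0,-3.8,0]
  ]
}}

```text
time_s: 16.42
tool_pos: [0.5783, -0.2461, 0.0822]
ee_rot: [0.0, -0.052, 0.999, -0.0]
ft_force: [0.0, -0.1, -2.5]
opening: 0.0158
```

>>> {"api": "move_arm", "payload": {
  "rows": [
    [0,0,-0.04,0],
    [0,0,-0.08,0],
    [0,0,-0.08,0]
  ]
}}

```text
time_s: 16.8
tool_pos: [0.5782, -0.2461, 0.08]
ee_rot: [0.0, -0.052, 0.999, -0.0]
ft_force: [-0.9, -0.2, -3.4]
opening: 0.016
```

```bash
python3 look.py pics/w9.png;  python3 -c "
from h import *
im=get_image('scene');cv2.imwrite('pics/s9.png',cv2.resize(im[150:320,80:260],None,fx=3.3,fy=3.3,interpolation=cv2.INTER_CUBIC)[:,:,::-1])"
```

```text
16.8 [ 0.57816207 -0.24607529  0.07996445] jaw deg 95.90901858173378 open 0.016010594911737213 [-0.90680192 -0.17424359 -3.41947781]
lid (546.4381713867188, -249.514404296875, 169.77232360839844, 220.0360565185547, -84.12485456466675) (536.8890991210938, -250.46710205078125, 126.22522735595703, 163.59617614746094, -84.12485694885254)
lid (580.3297729492188, -153.05172729492188, 84.5941162109375, 34.793975830078125, 5.507701396942139) (562.08740234375, -178.74732971191406, 62.89552688598633, 25.869230270385742, 5.507615566253662)
lid (598.9608154296875, -191.82366943359375, 41.7961540222168, 38.358978271484375, 10.952467918395996) (575.9395141601562, -207.57420349121094, 31.075302124023438, 28.519800186157227, 10.952481269836426)
lid (710.8591918945312, -232.9921417236328, 39.9758186340332, 52.14078903198242, -84.11375951766968) (659.1356811523438, -238.182861328125, 29.72197914123535, 38.766536712646484, -84.1137638092041)
```

View pics/s9.png

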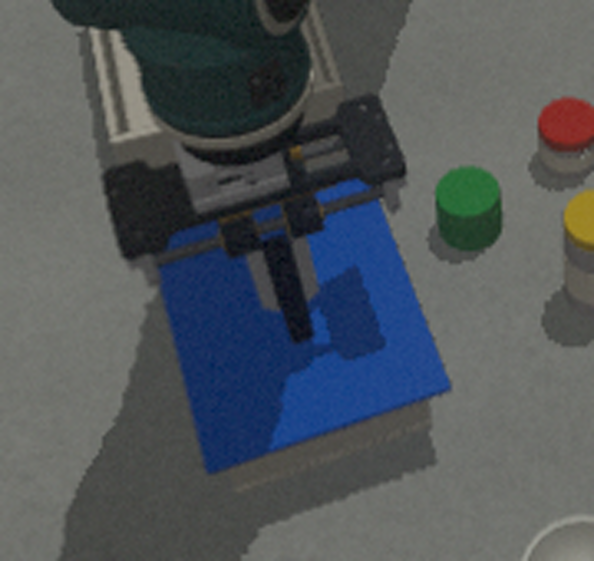

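The lid covers the box centrally and is about 0.5–1 mm above the rim; the weight is still on the gripper. Creeping down to contact, then releasing.

>>> {"api": "move_arm", "payload": {
  "rows": [
    [0,0,-0.04,0],
    [0,0,-0.04,0],
    [0,0,-0.04,0]
  ]
}}

```text
time_s: 17.27
tool_pos: [0.5783, -0.2461, 0.0794]
ee_rot: [0.0, -0.052, 0.999, -0.0]
ft_force: [-1.8, 0.4, 5.8]
opening: 0.0157
```

>>> {"api": "move_arm", "payload": {
  "rows": [
    [0,0,0,0],
    [0,0,0,0],
    [0,0,0,0],
    [0,0,0,0],
    [0,0,0,0]
  ],
  "hand": 0.6
}}

```text
time_s: 17.9
tool_pos: [0.5781, -0.2461, 0.0789]
ee_rot: [-0.0, -0.052, 0.999, -0.0]
ft_force: [0.4, -0.3, -0.0]
opening: 0.056
```

>>> {"api": "move_arm", "payload": {
  "rows": [
    [0,0,0.8,0],
    [0,0,2,0],
    [0,0,3.5,0],
    [0,0,5,0],
    [-1,1.5,6,0],
    [-2,4,6,0],
    [-2,6,6,0],
    [-2,8,6,0]
  ]
}}

```text
time_s: 18.9
tool_pos: [0.5279, -0.0443, 0.2308]
ee_rot: [0.001, -0.052, 0.999, -0.0]
ft_force: [1.3, 0.5, 0.6]
opening: 0.0565
```

Run:
```python
from h import *
for n in("top","scene"):
    im=get_image(n);C=cam(n)
    for m,st,ce in blobs(im,(105,120,30),(128,255,255),500): print(n,"lid",rectpose(m,.071,C))
    cv2.imwrite(f"pics/{n}10.png",im[:,:,::-1])
```

```text
scene lid (581.8126831054688, -245.68899536132812, 210.6185760498047, 164.5790252685547, 5.616373538970947)
```

View pics/scene10.png

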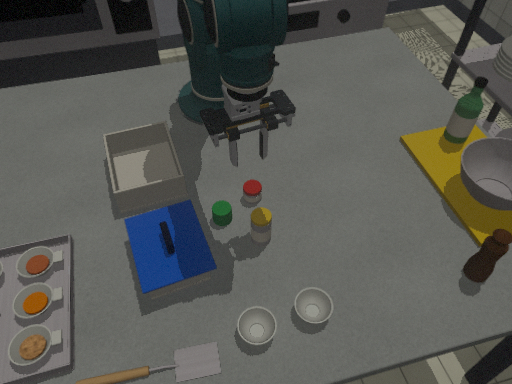

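View pics/top10.png

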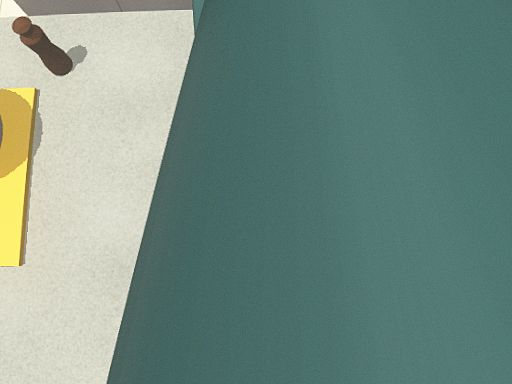

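Measured in the scene camera, the lid is 1–2 mm from the box's centre and 0.4° from square. Its outline at rim height is 210.6 × 164.6 mm, so it lies flat. The arm is clear; I'll let it settle and hand in.

>>> {"api": "move_arm", "payload": {
  "rows": [
    [0,0,0,0],
    [0,0,0,0],
    [0,0,0,0]
  ]
}}

```text
time_s: 19.38
tool_pos: [0.5281, -0.0471, 0.229]
ee_rot: [-0.0, -0.051, 0.999, -0.0]
ft_force: [-0.6, -0.2, -0.1]
opening: 0.0564
```

```bash
python3 -c "
from rig import env
print(env.close_job())"
```

```text
the job is handed in; nothing more can be done
None
```

I stood the low yellow-capped tin in the empty half of the box, put the blue lid on, moved the arm clear and handed the job in at about 19.4 s. No verdict was reported.

- **Tin:** before the lid went on, the wrist picture showed it upright, about 33 mm from the box's centre towards +x. The packed tin was still standing in its half.
- **Lid:** the scene camera put it about 2 mm from the box's centre and 0.4° off square. Its outline at rim height measured 210.6 × 164.6 mm, which fits it lying flat.
- **Left alone:** the tall, red and green tins stayed where they stood.
- **Checks that failed or disagreed:** the last top picture was useless because the arm blocked it, so the final lid check rests on the scene camera alone. The top and scene cameras disagreed by about 4 mm in x throughout; I used the midpoint, which the wrist camera confirmed for the box. The tins could not be seen once the lid was on.

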